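# Fetch the adjustment driver for the unlocked probe positioner

### The job

Pull the yellow-handled driver out of the upright tool holder and lay it flat, by its handle, across both forks of the blue rest in front of the probe positioner whose red lock lever stands up, with the handle end towards that positioner and the steel tip pointing away from it. Nobody has noted how high the rests are set, so lower the driver gently until you feel the rest take it and only then let go; never press hard on a rest, leave the other tools in the holder, and do not disturb anything else.

Things in the scene. Friction and masses are not known exactly. Their poses are not given: they have to be found in the camera images.
- driver: Hand driver, 190 mm long, 55 to 90 g: steel shaft 6 mm dia x 80 mm, yellow round handle 18 mm dia x 110 mm with a black band near its end. Origin: end of the steel tip; z runs along it to the handle end. Stands tip down in one of the holder's wells, loose, leaning up to 0.2 rad; the handle is all above the holder. Centre of mass about 113 mm from the tip.
- driver_grip (a point): Middle of the yellow handle, on its axis, 135 mm from the tip (z along the driver). A 40 N grip holds it well.
- holder: Fixed dark steel block 50 (x) x 200 (y) x 75 mm high, with three square wells 16 mm wide and 70 mm deep in a row along its y at -70, 0, +70 mm. Origin: under its centre on the table; -x side faces the robot.
- rest_left: The rest on the robot's left (y > 0). Fixed: dark foot 120 x 70 x 12 mm, column, blue cradle: a beam along x (100 mm long, 14 wide) with two V forks (90 degree V, 42 mm across, 8 thick) at x = -45 and +45 mm, free space for fingers between. Origin: under the foot's centre; +x points towards the positioner behind it. Height: see its point.
- rest_right: The rest on the robot's right (y < 0). Same make as rest_left: same sizes and frame; its height is set independently.
- rest_left_low (a point): Left rest: axis of an 18 mm handle lying in both Vs at the LOWEST setting, 92 mm above the table. The true height is 0 to 31 mm more, set anew each time and NOT reported: find it by touch or sight. From the true axis the V tips reach 9 mm up, the beam's top lies 41 mm down. The cradle is clamped and does not give: touch it lightly (a few newtons; over 25 N is too hard).
- rest_right_low (a point): Right rest: axis of an 18 mm handle lying in both Vs at the LOWEST setting, 92 mm above the table. The true height is 0 to 31 mm more, set anew each time and NOT reported: find it by touch or sight. From the true axis the V tips reach 9 mm up, the beam's top lies 41 mm down. The cradle is clamped and does not give: touch it lightly (a few newtons; over 25 N is too hard).
- positioner_open: Black probe positioner 100 x 90 x 124 mm, fixed, whose red ball-ended lock lever stands upright (unlocked; ball at 140 mm). It stands behind either the left or the right rest. Origin: under its base's centre; front faces -x.
- positioner_locked: The same positioner, but with its red lock lever folded level towards the robot (locked); it stands behind the other rest.
- brush: Bystander in another well of the holder: brush, blue 10 mm stem, white head, 145 mm long; origin at its lower end, z along it.
- pen: Bystander in another well of the holder: black pick-up pen, 10 mm dia x 140 mm, white band; origin at its lower end, z along it.
- jar: Bystander: amber jar 44 mm dia, 45 mm high, loose behind the holder; origin under its centre.
- needle_box: Bystander: clear box 70 x 45 x 20 mm, loose; origin under its centre.
- lens_cap: Bystander: black cap 48 mm dia x 14 mm, loose; origin under its centre.
- wrench: Bystander: steel wrench lying on the table, loose.
- wafer_case: Bystander: round white case 110 mm dia x 16 mm, loose; origin under its centre.
Things that resemble listed ones, but are neither listed nor needed, are in the scene too. Leave any orange or purple look-alike of the driver alone.

How it is judged:
By the outcome, as a careful person would: the job done as asked, in the order asked, and still so for the second after the job is handed in, with the robot touching nothing.
It also fails if it takes over 48 s, if anything falls off the work surface, if the arm or the gripper's body presses on something with over 40 N, if the wrist force passes 120 N, or if a joint passes its speed limit or range.

### The arm

A 6-joint arm with a two-finger parallel gripper is mounted at the origin on the work surface. World frame = base frame: x ahead of the robot, y to its left, z up, the work surface at z = 0. Lengths are in mm, angles in degrees, forces in N, time in s.
With the tool pointing down it reaches from about 300 to 850 mm from the base axis. Payload 4.2 kg.
Tool frame: the origin (TCP) lies midway between the tips of the shut fingers; the grasp point (between the pads) lies 19 mm behind it (env.grasp_offset is the distance from the TCP to the grasp point, in mm); z points along the fingers, y is the line along which they close (so a half turn about z gives the same grasp; the last joint's range is limited). The gripper opens to 91 mm and grips with 3 to 60 N. Pads are 32 mm wide; open, the fingers measure 118 mm over their backs; the gripper's body (76 mm by 178 mm) begins 60 mm behind the grasp point.
Start: joints at [64.859, 18.312, 89.639, -0, 72.044, -1.146], TCP at [233.837, 525.324, 193.576] pointing down, gripper open.
Joint ranges: [-177.97, 177.97], [-48.28, 115.42], [12.27, 149.76], [-77.06, 257.06], [2.81, 150.46], [-146.56, 146.56]. Speed limits (degrees/s): [147.25, 147.25, 180, 180, 180, 180].

### API

Orientations are given as [roll, pitch, yaw] about the fixed x, y, z axes, in that order (R = Rz(yaw) Ry(pitch) Rx(roll)).
In Python, from workcell import env, optics gives the robot as it stands. The module is installed in compiled form; this text tells all that it offers.
- The arm moves only by the tool send_rows, never from a script. Its argument "targets" is a list that holds one entry, the list of rows, each a list of 7 numbers: the turn, a rotation vector about the world's x, y, z scaled (see below), then the shift along the world's x, y, z scaled (see below), then the closure, from -1 (fully open) to 1 (shut). In form: [[[rx, ry, rz, x, y, z, gripper], ...]]. A call has 1 to 12 rows; each row shifts and turns the commanded pose from where the row before left it; what a row does not reach is not made up. The controller multiplies each number of a shift by 0.2 m and each number of a turn by pi/2 rad. A row lasts 1/10 s, in which the tool goes at most 50 mm and 8.59 degrees, less where a joint would pass 70% of its speed; a pose out of reach is approached as far as the arm can. A call with a number of a shift or a turn outside -1 to 1 is refused whole. A call with a gripper value outside its range is refused whole. The fingers move at their own pace and stop on an object; "grip_force" is the grip in N (left out, the last holds). Time passes only in rows, so rows that do not move let the fingers close. It gives the time, the measured TCP pose, the force, the opening and the grip force at its end, in the units of the state.
- env.state(): the state, without advancing time (a new reading comes with each control period).
- optics.grab_frame(name): name is "scene" or "top" or "wrist"; returns (picture, depth): 420x560x3 uint8, red, green, blue; 420x560 float32, mm along the optical axis (not along the pixel's ray), 0 where there is no reading.
- optics.camera_info(name): a dict with "camera_matrix" (3x3 intrinsics, pixels), "R" (3x3) and "t" (3): a world point X has camera coordinates R X + t; the wrist camera has in their place "mount" (4x4, takes a point from camera to tool coordinates, whose origin is the TCP and whose axes are the flange's). Camera axes: x right, y down, z forward; pixel columns grow to the right and rows downward; lengths in mm; the calibration is good to about 2 mm. A picture is of the moment at which its call begins: read the wrist's pose just before it. camera_info takes no time and is no camera call.
- env.job_done(): hands the job in; it is judged then, once.
Trained networks look in the newest picture that a camera, given by its name, has taken for a name from the list of things; names that differ only in an ending like _2 or _b are one class to them, and where a whole thing is asked for, a point or a joint stands for the part that bears it (a point fixed in the world has none). Each returns a list of dicts, best first, with "conf" (0 to 1); they miss things now and then, are a little off and sometimes report something else, mostly with a low value. They report only what shows in the picture. A call takes as long as a camera call. They do not tell look-alikes from the thing itself.
- optics.silhouettes(camera, name): "mask" (420x560 bool, what is visible of it) and "at" ([column, row] in pixels, amid what is visible of it).
- optics.place_of(camera, name): "at" ([column, row] in pixels: a listed point, or the origin of a listed thing).
The state is a dict: "time_s": time; "qpos": joint angles; "qvel": joint speeds; "effort": joint torques, N m; "ee_pos": TCP position; "ee_rot": TCP orientation; "force": force on the tool from outside, world axes, zero at the start; "torque": the same for the moment, N m; "gripper_width": finger opening in mm; "gripper_force": force on a finger pad.
Only numpy, scipy, OpenCV 4.12 (cv2) and the standard library are available. Lean on these libraries where they do the work, as an engineer would, in place of code of your own. Each camera call takes 0.05 s, during which the arm holds its last target. There are 200 camera calls.

## Working session

There is one attempt and no reset: what is moved stays moved. The work goes in short steps, Python scripts to look and compute and a tool call to move; the robot and the scene stay as the last step left them, time stands still between calls to the robot, and variables do not carry over. Pictures are saved under pics/ and viewed, at most 10 in all, crops included, and the job is handed in when it is done.

Besides the shell and the picture viewer there is one more tool, called after "Emit:" as name(argument=value, ...), one argument or row to a line, values as JSON. send_rows: Moves the arm, as the interface text tells. Its arguments: {"type":"object","properties":{"targets":{"type":"array"},"grip_force":{"type":"number"}},"required":["targets"]}

```bash
mkdir -p pics; cat > h.py <<'E'
import numpy as np, cv2
from workcell import env, optics
from scipy.spatial.transform import Rotation as Ro
def info(c):
    i=optics.camera_info(c); K=np.array(i["camera_matrix"])
    if c=="wrist":
        s=env.state(); M=np.array(i["mount"]); R=Ro.from_euler('xyz',s["ee_rot"],degrees=True).as_matrix()
        T=np.eye(4);T[:3,:3]=R;T[:3,3]=s["ee_pos"]; W=T@M
        return K,W[:3,:3].T,-W[:3,:3].T@W[:3,3]
    return K,np.array(i["R"]),np.array(i["t"])
def cloud(d,I):
    K,R,t=I; v,u=np.mgrid[:d.shape[0],:d.shape[1]]
    P=np.stack([(u-K[0,2])/K[0,0]*d,(v-K[1,2])/K[1,1]*d,d],-1)
    return (P-t)@R
def save(n,p): cv2.imwrite(f"pics/{n}.png",p[...,::-1])
E
python3 - <<'E'
from h import *
print(env.state(), env.grasp_offset)
out=[]
for c in ("scene","top"):
    I=info(c); p,d=optics.grab_frame(c); out.append(p); C=cloud(d,I); np.savez(f"{c}.npz",p=p,d=d,C=C)
    save(c,p)
    for n in ("driver","holder","rest_left","rest_right","positioner_open","positioner_locked","brush","pen","jar"):
        for m in optics.silhouettes(c,n)[:3]:
            q=C[m["mask"]&(d>0)]
            print(c,n,round(m["conf"],2),np.round(m["at"]),np.round(np.median(q,0)),np.round(np.percentile(q,2,axis=0)),np.round(np.percentile(q,98,axis=0)))
E
```

```text
{'time_s': 0.0, 'qpos': array([ 6.48571848e+01,  1.83532657e+01,  8.97063215e+01, -9.92194185e-04,
        7.20429382e+01, -1.14525228e+00]), 'qvel': array([-0.02616498,  0.03197507,  0.03245568,  0.01207869, -0.08026197,
       -0.02683364]), 'effort': array([-1.77232710e-04, -4.12455153e+01, -2.31971937e+01,  7.28561310e-02,
        4.57430386e-02, -1.28374877e-04]), 'ee_pos': array([233.62247431, 524.81486296, 192.70459377]), 'ee_rot': array([-1.79897476e+02, -1.10605902e-03,  1.56002743e+02]), 'force': array([-0.26438908, -0.22112177,  0.3950609 ]), 'torque': array([-0.0914903 ,  0.02154372,  0.03518199]), 'gripper_force': 0.0, 'gripper_width': 90.86330109062298} 18.8
scene driver 0.64 [309. 189.] [454.  77. 143.] [445.  69.  87.] [458.  88. 194.]
scene driver 0.64 [157. 219.] [ 262. -303.   14.] [ 233. -348.    6.] [ 290. -260.   20.]
scene driver 0.55 [335. 165.] [217. 315.  13.] [201. 267.   7.] [232. 361.  18.]
scene holder 0.92 [281. 232.] [483. -13.  59.] [439. -97.   3.] [512.  98.  76.]
scene rest_left 0.63 [375. 204.] [470. 294.  12.] [408. 252.  -1.] [522. 345. 105.]
sc
[... 1269 characters left out ...]
231.  109.]
top rest_left 0.96 [183. 215.] [462. 295.  11.] [403. 254.   2.] [519. 341. 107.]
top rest_right 0.77 [368. 203.] [ 484. -260.   12.] [ 428. -299.    2.] [ 542. -229.  110.]
top rest_right 0.38 [374. 133.] [ 697. -279.   53.] [ 650. -330.    5.] [ 740. -240.  145.]
top positioner_open 0.91 [373. 132.] [ 698. -278.   53.] [ 652. -331.    2.] [ 747. -237.  145.]
top positioner_open 0.31 [251. 211.] [443.  80. 169.] [439.  70.  95.] [453.  89. 197.]
top brush 0.28 [184. 214.] [464. 295.  11.] [403. 256.  -3.] [527. 343. 107.]
top jar 0.6 [281. 150.] [651.   3.  41.] [637. -18.  10.] [673.  21.  49.]
top jar 0.18 [371. 133.] [ 698. -278.   54.] [ 651. -329.    4.] [ 748. -238.  145.]
```

```bash
python3 - <<'E'
import numpy as np,cv2
p=np.load("scene.npz")["p"]; a=cv2.resize(p[80:400,40:480],None,fx=1.8,fy=1.8); cv2.imwrite("pics/s1.png",a[...,::-1])
p=np.load("top.npz")["p"]; a=cv2.resize(p[80:340,120:430],None,fx=2.3,fy=2.3); cv2.imwrite("pics/t1.png",a[...,::-1])
E
```

```text
(no output)
```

View pics/s1.png

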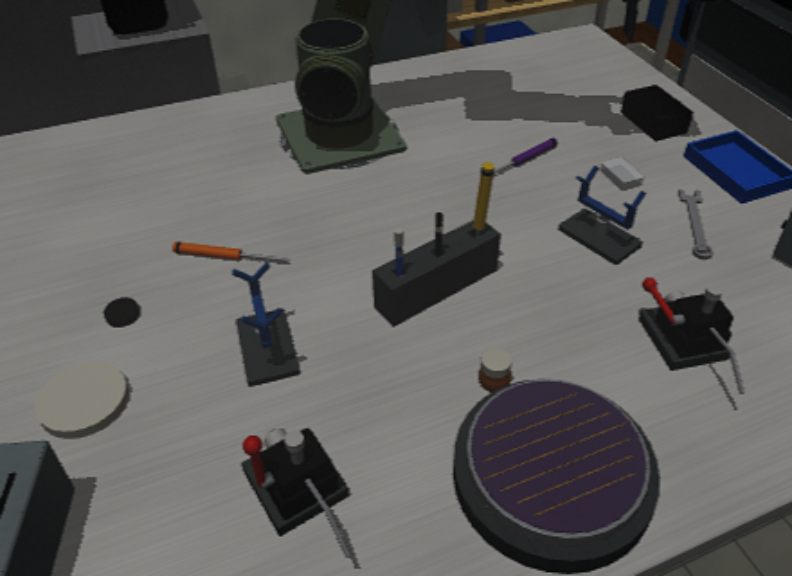

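View pics/t1.png

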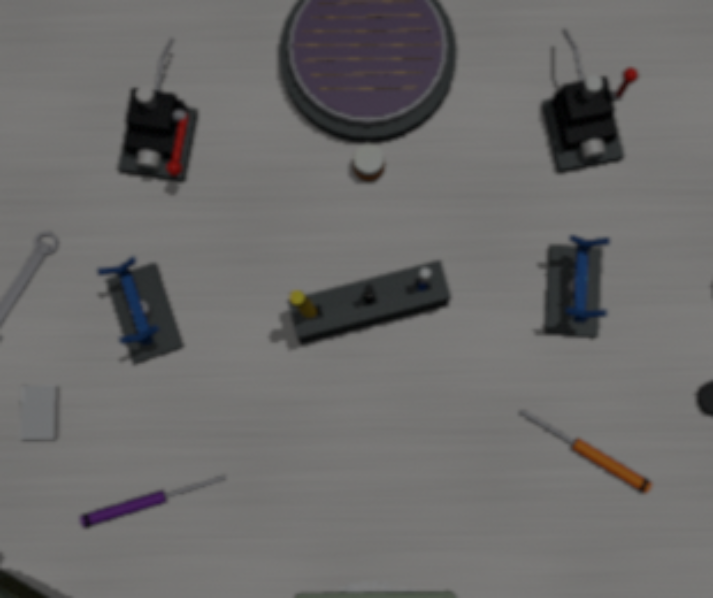

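Candidates in the scene picture: yellow driver standing in the holder (309,189), orange look-alike lying (157,219), purple look-alike lying (335,165). I take the yellow one. The upright red lever is on the right positioner (182,335), since the left one's lever is level in the top view. So the target is the right rest, whose blue forks are at (183,235)/(185,255).

```bash
python3 - <<'E'
from h import *
import cv2
for c in ("scene","top"):
    z=np.load(c+".npz"); p,C,d=z["p"],z["C"],z["d"]
    h=cv2.cvtColor(p,cv2.COLOR_RGB2HSV)
    y=(h[...,0]>18)&(h[...,0]<34)&(h[...,1]>130)&(abs(C[...,0]-450)<60)&(abs(C[...,1]-75)<60)&(C[...,2]>85)&(d>0)
    Q=C[y]; A=np.c_[Q[:,2],np.ones(len(Q))]
    s=np.linalg.lstsq(A,Q[:,:2],rcond=None)[0]; print(c,"yellow",y.sum(),"xy per z",s[0].round(3),"at z=75",(s[0]*75+s[1]).round(1),"z",Q[:,2].min(),Q[:,2].max(), "camdir",)
    b=(h[...,0]>100)&(h[...,0]<125)&(h[...,1]>110)&(d>0)&(C[...,2]>25)
    for nm,sy in(("R",-267),("L",295)):
        m=b&(abs(C[...,1]-sy)<80)&(abs(C[...,0]-480)<100); B=C[m]
        print(nm,m.sum(),np.percentile(B,[1,50,99],axis=0).round(0).tolist())
        for lo,hi in((430,450),(450,470),(470,490),(490,510),(510,530),(530,550)):
            q=B[(B[:,0]>lo)&(B[:,0]<hi)]
            if len(q):print("  ",lo,len(q),q[:,1].min().round(),np.median(q[:,1]).round(),q[:,1].max().round(),"z",np.percentile(q[:,2],[5,50,95]).round())
    # foot & positioner footprint
    for nm,(x0,x1,y0,y1,z0,z1) in dict(footR=(400,570,-330,-200,8,16),holder=(400,540,-120,120,70,78)).items():
        m=(d>0)&(C[...,0]>x0)&(C[...,0]<x1)&(C[...,1]>y0)&(C[...,1]<y1)&(C[...,2]>z0)&(C[...,2]<z1)
        print(nm,m.sum(),cv2.minAreaRect(C[m][:,:2].astype(np.float32)))
E
```

```text
scene yellow 200 xy per z [-0.021  0.089] at z=75 [453.9  70.6] z 85.24995914505752 195.06682501035706 camdir
R 193 [[436.0, -291.0, 63.0], [476.0, -265.0, 96.0], [535.0, -241.0, 116.0]]
   430 59 -284.0 -262.0 -240.0 z [ 65. 102. 114.]
   450 28 -270.0 -264.0 -258.0 z [64. 67. 68.]
   470 31 -271.0 -266.0 -259.0 z [64. 66. 68.]
   490 7 -269.0 -266.0 -262.0 z [65. 67. 69.]
   510 42 -292.0 -271.0 -247.0 z [ 93. 104. 114.]
   530 26 -292.0 -267.0 -248.0 z [ 64. 101. 114.]
L 187 [[410.0, 263.0, 53.0], [467.0, 298.0, 63.0], [514.0, 330.0, 110.0]]
   430 28 279.0 288.0 299.0 z [56. 60. 64.]
   450 26 286.0 294.0 308.0 z [55. 61. 63.]
   470 30 294.0 300.0 316.0 z [54. 61. 64.]
   490 49 301.0 312.0 331.0 z [ 55.  89. 108.]
   510 8 290.0 296.0 310.0 z [ 61. 106. 110.]
footR 819 ((483.9864807128906, -265.2631530761719), (69.84966278076172, 123.02307891845703), 84.9151382446289)
holder 916 ((465.75897216796875, 2.7421722412109375), (53.31975173950195, 202.38784790039062), 14.173575401306152)
top yellow 69 xy per z [0.028 0.106] at z=75 [442.3  70.5] z 90.59285051667777 197.96150863653094 
[... 198 characters left out ...]
-264.0 -258.0 z [61. 64. 70.]
   490 35 -272.0 -265.0 -259.0 z [61. 65. 68.]
   510 57 -290.0 -269.0 -250.0 z [ 61.  84. 111.]
   530 2 -257.0 -253.0 -249.0 z [102. 108. 114.]
L 228 [[412.0, 263.0, 50.0], [457.0, 297.0, 63.0], [509.0, 327.0, 109.0]]
   430 36 283.0 291.0 299.0 z [54. 59. 64.]
   450 37 287.0 297.0 309.0 z [50. 60. 65.]
   470 35 294.0 304.0 315.0 z [55. 60. 67.]
   490 55 290.0 310.0 330.0 z [ 56.  82. 106.]
   510 1 295.0 295.0 295.0 z [109. 109. 109.]
footR 497 ((483.47381591796875, -264.03472900390625), (70.29973602294922, 120.6405258178711), 84.95601654052734)
holder 854 ((465.56658935546875, 3.6239166259765625), (51.31201934814453, 199.64561462402344), 13.8538179397583)
```

```bash
cat > k.py <<'E'
import numpy as np
from scipy.spatial.transform import Rotation as Ro
def tool(phi,a):  # columns x,y,z ; heading phi, a = deg below horizontal, x up
    z=np.array([np.cos(phi)*np.cos(a),np.sin(phi)*np.cos(a),-np.sin(a)]); x=np.array([np.cos(phi)*np.sin(a),np.sin(phi)*np.sin(a),np.cos(a)])
    return np.c_[x,np.cross(z,x),z]
def wrist(T,q1,f):
    W=(Ro.from_euler('ZY',[q1,f],degrees=True).inv()*Ro.from_matrix(T)*Ro.from_euler('z',-90,degrees=True))
    e=W.as_euler('ZYZ',degrees=True); alt=np.array([e[0]+180,-e[1],e[2]+180])
    return [((v+180)%360-180).round() for v in (e,alt)]
E
python3 - <<'E' 2>/dev/null
from k import *
from scipy.spatial.transform import Rotation as Ro
g=np.array([448,77,141.])
for a in (20,40):
  for phi in (60,10,-30,-60,-80):
    T=tool(np.radians(phi),np.radians(a)); w=g-T[:,2]*230
    q1=np.degrees(np.arctan2(w[1],w[0]))
    print(a,phi,"wrist",w.round(),np.hypot(*w[:2]).round(),[wrist(T,q1,f)[0].tolist() for f in(110,130,150)])
  b=np.radians(a);P=tool(np.radians(-5),np.pi/2+b); w=np.array([484,-265,107])-P[:,2]*230;q1=np.degrees(np.arctan2(w[1],w[0]))
  print("place",a,w.round(),[wrist(P,q1,f)[0].tolist() for f in(90,110,130)])
E
```

```text
20 60 wrist [ 340. -110.  220.] 357.0 [[75.0, 72.0, -15.0], [82.0, 68.0, -36.0], [90.0, 67.0, -58.0]]
20 10 wrist [235.  39. 220.] 238.0 [[90.0, 0.0, -0.0], [179.0, 20.0, -89.0], [179.0, 40.0, -90.0]]
20 -30 wrist [261. 185. 220.] 320.0 [[-78.0, 61.0, -168.0], [-89.0, 59.0, -145.0], [-101.0, 61.0, -121.0]]
20 -60 wrist [340. 264. 220.] 431.0 [[-69.0, 90.0, -159.0], [-70.0, 83.0, -140.0], [-73.0, 77.0, -121.0]]
20 -80 wrist [410. 290. 220.] 502.0 [[-62.0, 105.0, -152.0], [-59.0, 95.0, -134.0], [-59.0, 84.0, -117.0]]
place 20 [ 562. -272.  323.] [[-7.0, 109.0, 68.0], [-7.0, 89.0, 71.0], [-7.0, 69.0, 73.0]]
40 60 wrist [360. -76. 289.] 368.0 [[54.0, 64.0, -5.0], [65.0, 53.0, -25.0], [81.0, 47.0, -50.0]]
40 10 wrist [274.  46. 289.] 278.0 [[1.0, 20.0, 89.0], [90.0, 0.0, -0.0], [179.0, 20.0, -89.0]]
40 -30 wrist [295. 165. 289.] 338.0 [[-54.0, 54.0, 177.0], [-70.0, 44.0, -160.0], [-92.0, 41.0, -131.0]]
40 -60 wrist [360. 230. 289.] 427.0 [[-51.0, 79.0, -163.0], [-56.0, 67.0, -146.0], [-65.0, 57.0, -126.0]]
40 -80 wrist [417. 251. 289.] 487.0 [[-46.0, 92.0, -151.0], [-47.0, 78.0, -137.0], [-52.0, 65.0, -121.0]]
place 40 [ 631. -278.  283.] [[-15.0, 127.0, 66.0], [-13.0, 108.0, 71.0], [-12.0, 89.0, 76.0]]
```

```bash
cat >> k.py <<'E'
def flip(T): return T@np.diag([-1,-1,1])
def rv(Ra,Rb): return Ro.from_matrix(Rb@Ra.T).as_rotvec(degrees=True)
PICK=flip(tool(np.radians(-60),np.radians(40))); 
E
python3 - <<'E'
from h import *; from k import *
s=env.state(); R0=Ro.from_euler('xyz',s["ee_rot"],degrees=True).as_matrix()
v=rv(R0,PICK); t=np.array([448,77,141.])-81*PICK[:,2]
print(v,np.linalg.norm(v),"units/10 rows",(v/90/10).round(4),((t-s["ee_pos"])/200/10).round(4),t)
E
```

```text
[-33.98574312 -37.73933446 -33.6644256 ] 60.93095807393413 units/10 rows [-0.0378 -0.0419 -0.0374] [ 0.0916 -0.1973 -0.0003] [416.97520005 130.7365298  193.06579638]
```

Emit:
send_rows(
  targets=[
    [[-0.0378,-0.0419,-0.0374,0.09,-0.197,0.05,-0.2],[-0.0378,-0.0419,-0.0374,0.09,-0.197,0.05,-0.2],[-0.0378,-0.0419,-0.0374,0.09,-0.197,0.0,-0.2],[-0.0378,-0.0419,-0.0374,0.09,-0.197,0.0,-0.2],[-0.0378,-0.0419,-0.0374,0.09,-0.197,0.0,-0.2],[-0.0378,-0.0419,-0.0374,0.09,-0.197,0,-0.2],[-0.0378,-0.0419,-0.0374,0.09,-0.197,0,-0.2],[-0.0378,-0.0419,-0.0374,0.09,-0.197,0,-0.2],[-0.0378,-0.0419,-0.0374,0.09,-0.15,-0.05,-0.2],[-0.0378,-0.0419,-0.0374,0.09,-0.15,-0.05,-0.2],[0,0,0,0,0,0,-0.2],[0,0,0,0,0,0,-0.2]],
  ],
  grip_force=40,
)

```text
time_s: 2.2
ee_pos: [413.8, 150.3, 193.3]
ee_rot: [-179.8, 50.0, 120.1]
force: [0.2, 0.4, 0.2]
gripper_width: 54.6
gripper_force: 0.0
```

```bash
python3 - <<'E'
from h import *; from k import *
s=env.state(); R0=Ro.from_euler('xyz',s["ee_rot"],degrees=True).as_matrix()
print(s["ee_pos"],s["qpos"].round(1),s["gripper_width"],s["force"].round(1),"roterr",rv(R0,PICK).round(1))
I=info("wrist"); p,d=optics.grab_frame("wrist"); save("w1",p); C=cloud(d,I); np.savez("w1.npz",p=p,d=d,C=C)
for m in optics.silhouettes("wrist","driver")[:2]: print(m["conf"],m["at"],np.median(C[m["mask"]],0))
h=cv2.cvtColor(p,cv2.COLOR_RGB2HSV)
y=(h[...,0]>18)&(h[...,0]<34)&(h[...,1]>130)&(d>0)&(C[...,2]>80)&(abs(C[...,0]-450)<60)&(abs(C[...,1]-75)<60)
Q=C[y]; print(y.sum(),Q[:,2].min(),Q[:,2].max())
for z in range(85,200,15):
    q=Q[abs(Q[:,2]-z)<6]
    if len(q):print(z,len(q),np.median(q,0).round(1),q.min(0).round(),q.max(0).round())
E
```

```text
[413.81539674 150.28311228 193.30567509] [ 52.9  16.7 112.8 -45.7  79.7  43.7] 54.64396768613072 [0.2 0.4 0.2] roterr [ 0.  -0.1  0. ]
0.9 [78.3, 196.9] [ 268.93890661 -276.1820718    11.45241564]
0.56 [274.3, 220.8] [445.40190493  87.10128865 146.51460168]
2014 83.73335143109215 194.30476305201316
85 98 [445.5  83.7  87.8] [441.  74.  84.] [456.  86.  91.]
100 196 [445.6  84.5 100.3] [440.  74.  94.] [457.  88. 106.]
115 201 [445.6  85.7 114.9] [440.  74. 109.] [456.  89. 121.]
130 220 [445.2  86.7 130.1] [440.  78. 124.] [457.  90. 136.]
145 220 [445.3  88.1 145. ] [440.  79. 139.] [456.  91. 151.]
160 243 [445.5  89.1 160.1] [440.  82. 154.] [456.  92. 166.]
175 264 [445.4  90.5 175.1] [440.  82. 169.] [457.  93. 181.]
190 228 [446.5  89.5 191.6] [440.  78. 187.] [457.  94. 194.]
```

View pics/w1.png

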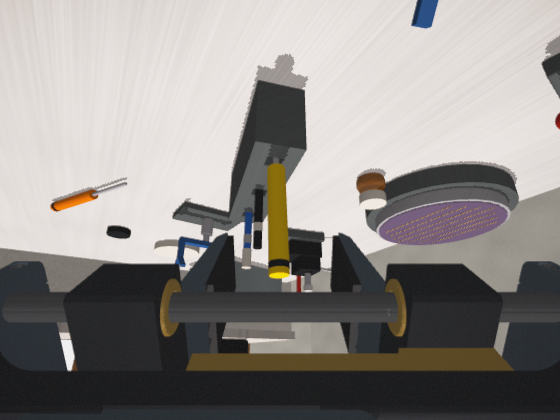

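The wrist picture shows the yellow driver at (278,220), upright and midway between the fingers, with the pen (257,215) and brush (247,235) clear behind it. The choice is confirmed, so I approach and grip.

Emit:
send_rows(
  targets=[
    [[0,0,0,-0.007,-0.041,0.038,-0.2],[0,0,0,0.054,-0.094,-0.091,-0.2],[0,0,0,0.054,-0.094,-0.091,-0.2],[0,0,0,0.054,-0.094,-0.091,-0.2],[0,0,0,0.054,-0.094,-0.091,-0.2],[0,0,0,0,0,0,-0.2],[0,0,0,0,0,0,-0.2]],
  ],
)

```text
time_s: 3.0
ee_pos: [455.8, 66.9, 129.4]
ee_rot: [179.9, 50.0, 119.9]
force: [-0.5, 0.2, -0.2]
gripper_width: 55.0
gripper_force: 0.0
```

```bash
python3 - <<'E'
from h import *; from k import *
s=env.state(); print(s["ee_pos"],s["force"].round(1))
I=info("wrist"); p,d=optics.grab_frame("wrist"); C=cloud(d,I)
h=cv2.cvtColor(p,cv2.COLOR_RGB2HSV)
y=(h[...,0]>18)&(h[...,0]<34)&(h[...,1]>130)&(d>0)&(C[...,2]>80)&(abs(C[...,0]-450)<60)&(abs(C[...,1]-75)<60)
R=Ro.from_euler('xyz',s["ee_rot"],degrees=True).as_matrix()
Q=(C[y]-s["ee_pos"])@R; print(y.sum(),"tool x,y,z min/med/max",np.percentile(Q,[2,50,98],axis=0).round(1).tolist(), np.percentile(C[y],[1,99],axis=0).round())
E
```

```text
[455.8008746   66.9245884  129.39931837] [-0.5  0.2 -0.2]
4184 tool x,y,z min/med/max [[-28.8, -7.7, -57.7], [10.2, 0.8, -19.5], [44.5, 9.9, 13.4]] [[440.  76.  86.]
 [456.  93. 189.]]
```

Emit:
send_rows(
  targets=[
    [[0,0,0,0,0,0,1],[0,0,0,0,0,0,1],[0,0,0,0,0,0,1],[0,0,0,0,0,0,1],[0,0,0,0,0,0,1],[0,0,0,0,0,0,1],[0,0,0,0,0,0,1],[0,0,0,0,0,0,1]],
  ],
  grip_force=40,
)

```text
time_s: 3.85
ee_pos: [455.8, 66.7, 128.4]
ee_rot: [-179.9, 50.0, 120.0]
force: [-0.6, -0.0, 0.3]
gripper_width: 16.9
gripper_force: 39.8
```

Emit:
send_rows(
  targets=[
    [[0,0,0,0,0.005,0.05,1],[0,0,0,0,0.01,0.1,1],[0,0,0,0,0.01,0.1,1],[0,0,0,0,0.01,0.1,1],[0,0,0,0,0.01,0.1,1],[0,0,0,0,0,0.1,1],[0,0,0,0,0,0.1,1],[0,0,0,0,0,0.1,1],[0,0,0,0,0,0,1]],
  ],
)

```text
time_s: 4.75
ee_pos: [456.3, 76.3, 280.9]
ee_rot: [179.6, 49.9, 119.6]
force: [0.2, -0.9, -0.9]
gripper_width: 17.0
gripper_force: 39.8
```

```bash
python3 - <<'E'
from h import *; from k import *
s=env.state(); print(s["ee_pos"],s["force"].round(1),s["gripper_width"],s["qpos"].round(1))
R=Ro.from_euler('xyz',s["ee_rot"],degrees=True).as_matrix()
p,d=optics.grab_frame("scene"); save("s2",p); 
for c in("wrist","scene"):
    s=env.state(); I=info(c); p,d=optics.grab_frame(c); C=cloud(d,I)
    h=cv2.cvtColor(p,cv2.COLOR_RGB2HSV)
    y=(h[...,0]>18)&(h[...,0]<34)&(h[...,1]>130)&(d>0)
    Q=(C-s["ee_pos"])@R; y&=(abs(Q[...,0])<130)&(abs(Q[...,1])<20)&(abs(Q[...,2])<130)
    q=Q[y]; m,_,V=np.linalg.svd(q-q.mean(0),full_matrices=False)[0:3]
    print(c,y.sum(),q.mean(0).round(1),V[0].round(3), "along", np.percentile((q-[0,0,-18.8])@V[0],[0.5,99.5]).round(1), "pitch angle",np.degrees(np.arctan2(V[0][2],V[0][0])))
E
```

```text
[456.28730694  76.26914631 280.87487217] [ 0.2 -0.9 -0.9] 17.026144201724872 [ 42.9   8.6 109.  -49.1  81.4  29.4]
wrist 7798 [ 17.1   1.  -68.8] [-0.08  -0.002  0.997] along [-112.4   29. ] pitch angle 94.60607140123103
scene 312 [ -7.1   0.6 -31.2] [0.404 0.032 0.914] along [-111.3   52.5] pitch angle 66.16921163264018
```

```bash
cat >> h.py <<'E'
def drv(c,d0,rad=16):
    """driver handle in the tool frame: direction (unit), extents along it relative to the grasp point"""
    s=env.state(); R=Ro.from_euler('xyz',s["ee_rot"],degrees=True).as_matrix(); I=info(c); p,d=optics.grab_frame(c); C=cloud(d,I)
    h=cv2.cvtColor(p,cv2.COLOR_RGB2HSV); Q=(C-s["ee_pos"])@R-[0,0,-18.8]
    e=np.asarray(d0,float)/np.linalg.norm(d0)
    a=Q@e; r=np.linalg.norm(Q-a[...,None]*e,axis=-1)
    y=(h[...,0]>18)&(h[...,0]<34)&(h[...,1]>130)&(d>0)&(r<rad)&(abs(a)<90)
    q=Q[y]; V=np.linalg.svd(q-q.mean(0),full_matrices=False)[2][0]; V*=np.sign(V@e)
    return y.sum(),V.round(3),q.mean(0).round(1),np.percentile(q@V,[.5,99.5]).round(1),"d world",(R@V).round(3)
E
python3 - <<'E'
from h import *; from k import *
s=env.state(); R=Ro.from_euler('xyz',s["ee_rot"],degrees=True).as_matrix()
e=R.T@np.array([0,.09,1]); print(e.round(3))
for c in("wrist","scene","top"): print(c,*drv(c,e))
E
```

```text
[-0.716  0.043 -0.703]
wrist 4145 [-0.72   0.014 -0.694] [ 9.5  1.  -1.1] [-54.7  48.4] d world [-0.021  0.067  0.998]
scene 272 [-0.705  0.008 -0.709] [-4.8  1.5  1.3] [-54.5  54.3] d world [-0.035  0.083  0.996]
top 62 [-0.692  0.123 -0.712] [-30.1  -1.2 -30.8] [-33.6  55.1] d world [0.059 0.15  0.987]
```

View pics/s2.png

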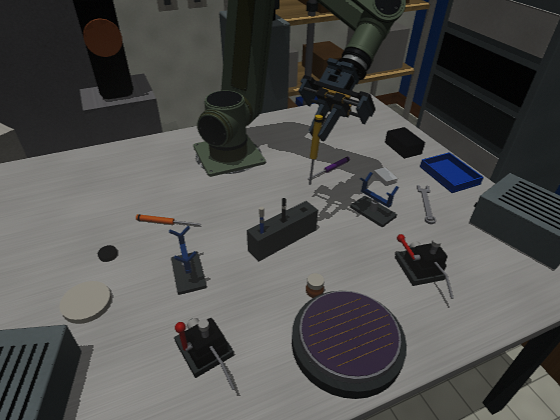

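The picture shows the driver free of the holder, its handle in the gripper at (318,125) and its tip hanging at (310,182). The pen and brush are still in their wells. Next I work out the placing pose.

```bash
cat >> k.py <<'E'
def place(yaw=-5.0,dt=(-.713,0,-.70)):
    dt=np.array(dt)/np.linalg.norm(dt); y=np.array([0,1,0.]); A=np.c_[dt,y,np.cross(dt,y)]
    c,s=np.cos(np.radians(yaw)),np.sin(np.radians(yaw)); u=np.array([c,s,0])
    for k in(1,-1):
        Y=k*np.array([-s,c,0]); R=np.c_[u,Y,np.cross(u,Y)]@A.T
        if R[2,2]<0: return R
E
python3 - <<'E'
from h import *; from k import *
s=env.state(); R=Ro.from_euler('xyz',s["ee_rot"],degrees=True).as_matrix()
P=place(); v=rv(R,P); print(P.round(2),v,np.linalg.norm(v),"units",(v/90).round(3))
T=np.array([484,-265,170.])+18.8*P[:,2]; print("TCP",T,"delta units",((T-s["ee_pos"])/200).round(3))
for k in np.linspace(0,1,7):
    Rk=Ro.from_rotvec(v*k,degrees=True).as_matrix()@R
    p=s["ee_pos"]+(T-s["ee_pos"])*max(0,(k-.33)/.67); w=p-Rk[:,2]*250; q1=np.degrees(np.arctan2(w[1],w[0]))
    print(k.round(2),w.round(),[wrist(Rk,q1,118-k*10)[0].tolist()],"tip",(p+Rk@(np.array([0,0,-18.8])-135*np.array([-.713,0,-.7]))).round())
E
```

```text
[[-0.71  0.09 -0.7 ]
 [ 0.06  1.    0.06]
 [ 0.7   0.   -0.71]] [52.4697308  82.07985685 41.47492333] 105.87891582361424 units [0.583 0.912 0.461]
TCP [ 470.87937354 -263.85209393  156.58465532] delta units [ 0.078 -1.697 -0.604]
0.0 [360. 242. 438.] [[-52.0, 75.0, 24.0]] tip [453.  79. 155.]
0.17 [386. 204. 481.] [[-39.0, 69.0, 4.0]] tip [423.  95. 161.]
0.33 [425. 162. 509.] [[-24.0, 68.0, -19.0]] tip [394. 104. 175.]
0.5 [478.  41. 491.] [[-12.0, 73.0, -49.0]] tip [372.  25. 168.]
0.67 [535. -75. 455.] [[-7.0, 85.0, -73.0]] tip [356. -62. 167.]
0.83 [ 593. -183.  403.] [[-8.0, 100.0, -92.0]] tip [ 348. -155.  168.]
1.0 [ 645. -279.  335.] [[-14.0, 114.0, -109.0]] tip [ 350. -253.  170.]
```

Emit:
send_rows(
  targets=[
    [[0.0417,0.0651,0.0329,0,0,0.05,1],[0.0417,0.0651,0.0329,0,0,0.05,1],[0.0417,0.0651,0.0329,0,0,0.05,1],[0.0417,0.0651,0.0329,0,0,0.05,1],[0.0417,0.0651,0.0329,0.008,-0.17,0,1],[0.0417,0.0651,0.0329,0.008,-0.17,0,1],[0.0417,0.0651,0.0329,0.008,-0.17,-0.1,1],[0.0417,0.0651,0.0329,0.008,-0.17,-0.1,1],[0.0417,0.0651,0.0329,0.008,-0.17,-0.1,1],[0.0417,0.0651,0.0329,0.008,-0.17,-0.1,1],[0.0417,0.0651,0.0329,0.008,-0.17,-0.1,1],[0.0417,0.0651,0.0329,0.008,-0.17,-0.1,1]],
  ],
)

```text
time_s: 6.25
ee_pos: [468.1, -196.2, 197.1]
ee_rot: [-173.2, -31.5, 164.6]
force: [1.2, 1.0, 1.0]
gripper_width: 16.6
gripper_force: 39.8
```

Emit:
send_rows(
  targets=[
    [[0.0417,0.0651,0.0329,0.008,-0.17,-0.1,1],[0.0417,0.0651,0.0329,0.006,-0.167,-0.1,1],[0,0,0,0,0,0,1],[0,0,0,0,0,0,1],[0,0,0,0,0,0,1]],
  ],
)

```text
time_s: 6.75
ee_pos: [471.2, -261.1, 159.5]
ee_rot: [-179.7, -44.0, 174.4]
force: [-0.2, 0.5, -0.2]
gripper_width: 17.1
gripper_force: 39.8
```

```bash
python3 - <<'E'
from h import *; from k import *
s=env.state(); R=Ro.from_euler('xyz',s["ee_rot"],degrees=True).as_matrix(); P=place()
print(s["time_s"],s["ee_pos"],s["qpos"].round(1),s["force"].round(2),"roterr",rv(R,P).round(1),"grasp",(s["ee_pos"]-18.8*R[:,2]).round(1))
for c in("wrist","scene","top"):
    r=drv(c,(-.713,0,-.7)); print(c,*r,"mean world",(R@r[2]+s["ee_pos"]-18.8*R[:,2]).round(1))
I=info("wrist"); p,d=optics.grab_frame("wrist"); save("w3",p); C=cloud(d,I); h=cv2.cvtColor(p,cv2.COLOR_RGB2HSV)
b=(h[...,0]>100)&(h[...,0]<125)&(h[...,1]>110)&(d>0)&(C[...,2]>25)&(C[...,2]<125)&(abs(C[...,0]-484)<80)&(abs(C[...,1]+265)<60)
B=C[b]; print(b.sum())
for lo in range(425,545,10):
    q=B[(B[:,0]>=lo)&(B[:,0]<lo+10)]
    if len(q)>3: print(lo,len(q),np.percentile(q[:,1],[1,50,99]).round(),np.percentile(q[:,2],[1,50,99]).round())
p,d=optics.grab_frame("scene"); save("s3",cv2.resize(p[150:400,80:360],None,fx=2.4,fy=2.4))
E
```

```text
6.75 [ 471.24596922 -261.09365605  159.52255998] [ -22.4   41.2   69.4  -12.8  111.6 -107.1] [-0.17  0.51 -0.24] roterr [0.3 0.4 0.3] grasp [ 484.3 -262.2  173. ]
wrist 4142 [-0.718  0.018 -0.696] [ 7.7 -0.3 -2.3] [-52.9  50.4] d world [ 0.997 -0.075  0.001] mean world [ 480.3 -262.2  180. ]
scene 40 [ 0.515  0.55  -0.657] [-35.8  -0.  -38.4] [-2.8 14.6] d world [0.135 0.544 0.828] mean world [ 536.5 -267.1  175.8]h.py:23: RuntimeWarning: Mean of empty slice.
  q=Q[y]; V=np.linalg.svd(q-q.mean(0),full_matrices=False)[2][0]; V*=np.sign(V@e)
  ret = um.true_divide(
Traceback (most recent call last):
  File "h.py", line 23, in drv
    q=Q[y]; V=np.linalg.svd(q-q.mean(0),full_matrices=False)[2][0]; V*=np.sign(V@e)
              ~~~~~~~~~~~~~~~~~~~~~~~~~~~~~~~~~~~~~~~~~~~~~~~~~^^^
IndexError: index 0 is out of bounds for axis 0 with size 0
```

```bash
python3 - <<'E'
from h import *; from k import *
I=info("wrist"); p,d=optics.grab_frame("wrist"); save("w3",p); C=cloud(d,I); h=cv2.cvtColor(p,cv2.COLOR_RGB2HSV)
b=(h[...,0]>100)&(h[...,0]<125)&(h[...,1]>110)&(d>0)&(C[...,2]>25)&(C[...,2]<135)&(abs(C[...,0]-484)<80)&(abs(C[...,1]+265)<60)
B=C[b]; print(b.sum())
for lo in range(425,545,10):
    q=B[(B[:,0]>=lo)&(B[:,0]<lo+10)]
    if len(q)>3: print(lo,len(q),np.percentile(q[:,1],[1,50,99]).round(),np.percentile(q[:,2],[1,50,99]).round())
p,d=optics.grab_frame("scene"); save("s3",cv2.resize(p[150:400,80:360],None,fx=2.4,fy=2.4))
E
```

```text
168
435 153 [-286. -277. -238.] [104. 113. 115.]
525 14 [-280. -279. -253.] [102. 104. 112.]
```

View pics/w3.png

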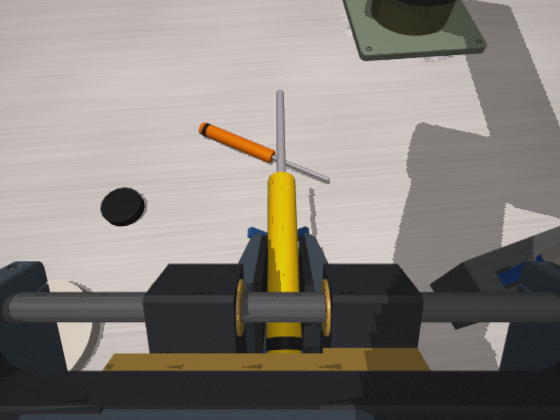

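View pics/s3.png

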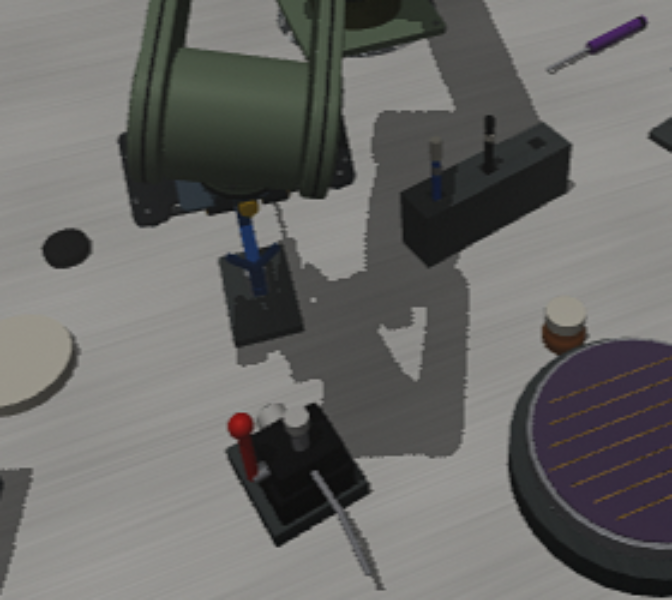

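The wrist picture shows the yellow handle from (282,175) to (284,345) with the tip at (280,92), pointing back towards the robot, and the near blue fork's tips at (254,232)/(302,231). The scene crop shows the handle end (248,207) above the far fork (252,262), facing the positioner whose red lever stands up (240,425). Now down to just above the rest.

Emit:
send_rows(
  targets=[
    [[0,0,0,0,-0.017,-0.05,1],[0,0,0,0,0,-0.06,1],[0,0,0,0,0,-0.06,1],[0,0,0,0,0,-0.04,1],[0,0,0,0,0,-0.02,1],[0,0,0,0,0,0,1],[0,0,0,0,0,0,1]],
  ],
)

```text
time_s: 7.7
ee_pos: [471.3, -265.1, 112.3]
ee_rot: [-179.7, -44.1, 174.4]
force: [-0.7, -0.6, -0.1]
gripper_width: 17.5
gripper_force: 39.8
```

```bash
cat > st.py <<'E'
from h import *
s=env.state(); R=Ro.from_euler('xyz',s["ee_rot"],degrees=True).as_matrix()
print(s["time_s"],"F",s["force"].round(2),"M",s["torque"].round(2),"grasp",(s["ee_pos"]-18.8*R[:,2]).round(1),s["gripper_width"].__round__(1))
E
python3 st.py; python3 -c "
from h import *
print(*drv('wrist',(-.713,0,-.7)))"
```

```text
7.7 F [-0.74 -0.61 -0.09] M [-0.06 -0.52  0.  ] grasp [ 484.3 -266.3  125.8] 17.5
4144 [-0.719  0.017 -0.695] [ 7.7 -0.3 -2.3] [-52.9  50.4] d world [ 0.997 -0.076 -0.002]
```

Emit:
send_rows(
  targets=[
    [[0,0,0,0,0,-0.01,1],[0,0,0,0,0,-0.01,1],[0,0,0,0,0,-0.01,1],[0,0,0,0,0,-0.01,1],[0,0,0,0,0,-0.01,1],[0,0,0,0,0,0,1]],
  ],
)

```text
time_s: 8.35
ee_pos: [471.0, -265.0, 102.0]
ee_rot: [-179.7, -44.1, 174.5]
force: [0.1, 0.2, -0.2]
gripper_width: 17.2
gripper_force: 39.8
```

Emit:
send_rows(
  targets=[
    [[0,0,0,0,0,-0.005,1],[0,0,0,0,0,-0.005,1],[0,0,0,0,0,-0.005,1],[0,0,0,0,0,0,1]],
  ],
)

```text
time_s: 8.75
ee_pos: [471.1, -265.0, 99.2]
ee_rot: [-179.7, -44.1, 174.5]
force: [0.5, -0.5, -0.2]
gripper_width: 16.9
gripper_force: 39.8
```

Emit:
send_rows(
  targets=[
    [[0,0,0,0,0,-0.005,1],[0,0,0,0,0,-0.005,1],[0,0,0,0,0,0,1]],
  ],
)

```text
time_s: 9.05
ee_pos: [471.1, -265.0, 97.1]
ee_rot: [-179.7, -44.1, 174.5]
force: [-0.1, -0.3, -1.1]
gripper_width: 16.7
gripper_force: 39.8
```

Axis is now at about 110.6. I continue in 1 mm steps.

Emit:
send_rows(
  targets=[
    [[0,0,0,0,0,-0.005,1],[0,0,0,0,0,0,1]],
  ],
)

```text
time_s: 9.25
ee_pos: [471.1, -265.0, 96.2]
ee_rot: [-179.7, -44.1, 174.5]
force: [1.3, -0.7, -0.4]
gripper_width: 16.8
gripper_force: 39.8
```

Emit:
send_rows(
  targets=[
    [[0,0,0,0,0,-0.004,1],[0,0,0,0,0,0,1]],
  ],
)

```text
time_s: 9.45
ee_pos: [471.1, -265.0, 95.4]
ee_rot: [-179.7, -44.1, 174.5]
force: [-0.1, 0.0, -0.7]
gripper_width: 17.1
gripper_force: 39.8
```

Emit:
send_rows(
  targets=[
    [[0,0,0,0,0,-0.004,1],[0,0,0,0,0,0,1]],
  ],
)

```text
time_s: 9.65
ee_pos: [471.1, -265.0, 94.6]
ee_rot: [-179.7, -44.1, 174.5]
force: [0.2, -0.0, 0.3]
gripper_width: 16.7
gripper_force: 39.8
```

Emit:
send_rows(
  targets=[
    [[0,0,0,0,0,-0.004,1],[0,0,0,0,0,0,1]],
  ],
)

```text
time_s: 9.85
ee_pos: [471.1, -265.0, 93.8]
ee_rot: [-179.7, -44.1, 174.5]
force: [0.2, -0.2, -0.4]
gripper_width: 16.9
gripper_force: 39.8
```

Axis 107.3, still free.

Emit:
send_rows(
  targets=[
    [[0,0,0,0,0,-0.003,1],[0,0,0,0,0,0,1]],
  ],
)

```text
time_s: 10.05
ee_pos: [471.1, -265.0, 93.5]
ee_rot: [-179.7, -44.1, 174.4]
force: [0.1, 0.4, 1.3]
gripper_width: 16.9
gripper_force: 39.8
```

Emit:
send_rows(
  targets=[
    [[0,0,0,0,0,-0.003,1],[0,0,0,0,0,0,1]],
  ],
)

```text
time_s: 10.25
ee_pos: [471.1, -265.0, 93.4]
ee_rot: [-179.7, -44.1, 174.4]
force: [1.0, 0.7, 4.4]
gripper_width: 17.1
gripper_force: 39.9
```

```bash
python3 st.py
```

```text
10.25 F [1.01 0.67 4.39] M [ 0.11  0.09 -0.16] grasp [ 484.1 -266.2  106.8] 17.1
```

The rest takes the driver at an axis height of 106.8 mm with about 4 N. I let go with a modest opening.

Emit:
send_rows(
  targets=[
    [[0,0,0,0,0,0,0.5],[0,0,0,0,0,0,0.2],[0,0,0,0,0,0,0.0],[0,0,0,0,0,0,0.0],[0,0,0,0,0,0,0.0]],
  ],
)

```text
time_s: 10.75
ee_pos: [471.1, -265.0, 92.5]
ee_rot: [-179.7, -44.1, 174.5]
force: [-0.2, 1.1, -0.7]
gripper_width: 45.4
gripper_force: 0.0
```

```bash
python3 st.py; python3 -c "
from h import *
print(*drv('wrist',(-.713,0,-.7)))"
```

```text
10.75 F [-0.17  1.06 -0.71] M [ 0.   -0.39 -0.02] grasp [ 484.1 -266.2  106. ] 45.4
4186 [-0.717  0.006 -0.697] [ 8.2  0.1 -2.6] [-53.   50.4] d world [ 0.996 -0.087  0.001]
```

Emit:
send_rows(
  targets=[
    [[0,0,0,0,0,0.03,0],[0,0,0,0,0,0.06,0],[0,0,0,0,0,0.12,0],[0,0,0,0,0,0.15,0],[0,0,0,0,0,0.15,0],[0,0,0,0,0.2,0.1,0],[0,0,0,0,0.2,0,0],[0,0,0,0,0.2,0,0],[0,0,0,0,0.2,0,0],[0,0,0,0,0.2,0,0],[0,0,0,0,0,0,0]],
  ],
)

```text
time_s: 11.9
ee_pos: [471.1, -61.2, 216.1]
ee_rot: [-179.9, -44.1, 174.9]
force: [0.8, -1.0, 0.8]
gripper_width: 45.7
gripper_force: 0.0
```

```bash
python3 - <<'E'
from h import *
for c in("scene","top"):
    I=info(c); p,d=optics.grab_frame(c); C=cloud(d,I); h=cv2.cvtColor(p,cv2.COLOR_RGB2HSV)
    if c=="scene": save("s4",cv2.resize(p[150:400,60:360],None,fx=2.4,fy=2.4))
    y=(h[...,0]>18)&(h[...,0]<34)&(h[...,1]>130)&(d>0)&(abs(C[...,0]-484)<90)&(abs(C[...,1]+265)<40); q=C[y]
    V=np.linalg.svd(q-q.mean(0),full_matrices=False)[2][0]
    print(c,y.sum(),V.round(3),np.percentile(q,[1,50,99],axis=0).round(1).tolist())
E
```

```text
scene 241 [ 0.997 -0.079  0.019] [[428.2, -276.7, 102.2], [488.1, -266.9, 114.0], [537.8, -255.4, 117.9]]
top 226 [-0.922  0.174  0.346] [[430.3, -293.9, 7.5], [481.3, -264.4, 112.7], [533.2, -253.0, 119.2]]
```

View pics/s4.png

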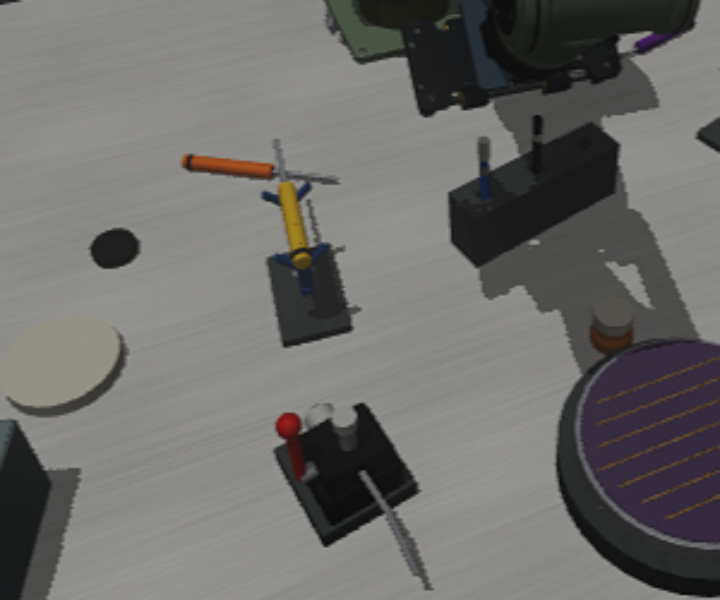

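The picture shows the driver lying in both blue Vs, near fork (288,190) and far fork (300,255). The handle end faces the upright-lever positioner and the tip (278,145) points away. The pen and brush are still in place, and the arm is clear.

```bash
python3 -c "
from workcell import env
print(env.job_done())"
```

```text
the job is handed in; nothing more can be done
None
```

The yellow driver lies across both forks of the right rest, in front of the positioner with the upright red lever, with its handle end towards it and the tip pointing away; it was released after about 4 N of contact and the job was handed in at about 12 s of the 48 s allowed.

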